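# Refill the descaling-tablet safe and latch its child-safe slide

### The arm

A 6-joint arm with a two-finger parallel gripper is mounted at the origin on the work surface. World frame = base frame: x ahead of the robot, y to its left, z up, the work surface at z = 0. Lengths are in m, angles in rad, forces in N, time in s.
With the tool pointing down it reaches from about 0.35 to 0.975 m from the base axis. Payload 4.9 kg.
Tool frame: the origin (TCP) lies midway between the tips of the shut fingers; the grasp point (between the pads) lies 19 mm behind it (ctrl.hold_point_z is the distance from the TCP to the grasp point, in m); z points along the fingers, y is the line along which they close (so a half turn about z gives the same grasp; the last joint's range is limited). The gripper opens to 85 mm and grips with 20 to 120 N. Pads are 22 mm wide; open, the fingers measure 114 mm over their backs; the gripper's body (76 mm by 85 mm) begins 54 mm behind the grasp point. The pads swing forward as they close: fully open they stand 13 mm farther back than shut.
Start: joints at [-1.238, 0.053, 1.613, -0, 1.476, -0.119], TCP at [0.273, -0.562, 0.231] pointing down, gripper open.
Joint ranges: [-3.01, 3.01], [-1.01, 2.22], [0.06, 2.58], [-1.02, 4.17], [0.09, 2.62], [-3.14, 3.14]. Speed limits (rad/s): [2.57, 2.57, 3.14, 3.14, 3.14, 3.14].

### API

Orientations are given as a rotation vector (axis times angle).
In Python, from station import status, viewer, finish_job, ctrl gives the robot as it stands.
- The arm moves only by the shell command python3 -m jog 'ROWS' [FORCE]. ROWS is JSON, a list of rows, each a list of 7 numbers: the turn, a rotation vector about the tool's x, y, z each as a share of 5 degrees, from -1 to 1, then the shift along the tool's x, y, z each as a share of 30 mm, from -1 to 1, then the opening, from -1 (shut) to 1 (fully open). A call has 1 to 5 rows; each row shifts and turns the commanded pose from where the row before left it, along the tool's axes as they then stand; what a row does not reach is not made up. A row lasts 1/8 s, in which the tool goes at most 62.5 mm and 10.7 degrees, less where a joint would pass 70% of its speed; a pose out of reach is approached as far as the arm can. A call with a number of a shift or a turn outside -1 to 1 is refused whole. A call with a gripper value outside its range is refused whole. The fingers move at their own pace and stop on an object; FORCE is the grip in N (left out, the last holds). Time passes only in rows, so rows that do not move let the fingers close. It gives the time, the measured TCP pose, the force, the opening and the grip force at its end, in the units of the state.
- status.get_obs(): the state, without advancing time (a new reading comes with each control period).
- viewer.get_image(name): name is "scene" or "top"; returns a dict with "img" (384x512x3 uint8, red, green, blue), "fovy" (degrees; the focal length in pixels is half the picture's height over the tangent of half this angle, whatever the lens; pixels are square), "cx", "cy" (the principal point, pixels), "distortion" ([k1, k2, p1, p2, k3] as OpenCV has them; the pictures are not rectified), "rvec" (rotation vector, rad) and "tvec" (3), from world to camera coordinates, as OpenCV has them. Camera axes: x right, y down, z forward; pixel columns grow to the right and rows downward; lengths in m; the calibration is good to about 2 mm. A picture is of the moment at which its call begins. There is no depth.
- finish_job(): hands the job in; it is judged then, once.
The state is a dict: "t": time; "q": joint angles; "dq": joint speeds; "effort": joint torques, N m; "tool_pos": TCP position; "tool_rot": TCP orientation; "contact_force": force on the tool from outside, world axes, zero at the start; "wrist_torque": the same for the moment, N m; "opening": finger opening in m; "grip_force": force on a finger pad.
Only numpy, scipy, OpenCV 4.12 (cv2) and the standard library are available. Lean on these libraries where they do the work, as an engineer would, in place of code of your own. Each camera call takes 0.05 s, during which the arm holds its last target. There are 200 camera calls.

### The job

Tip all six descaling tablets from the steel scoop into the open bay of the white tablet safe and stand the empty scoop back upright on the counter. Then shut the safe: press its orange slider grip down to free it, slide the lid along its track over the bay, and let the grip spring up in the hidden shut notch, which you must feel for, so that the lid is latched. Leave the other things on the counter where they are.

Things in the scene. Friction and masses are not known exactly. Their poses are not given: they have to be found in the camera images.
- safe: Tablet safe: white box fixed to the counter, 270 mm long (its y -125..145), 146 mm deep (its x -90..56), 70 mm high; origin on the counter, z up. A grey slider track 38 mm wide, centre line x = -72, runs along the -x side, which faces the robot. Beside it the open bay at y -90..0, and at y > 0 a closed deck where the lid is parked.
- bay (a point): Centre of the bay's blue floor, 6 mm above the counter. Inside, the bay spans 104 mm along the safe's x and 90 mm along its y, at safe x -52..52, y -90..0.
- bay_mouth (a point): Centre of the bay's mouth, 70 mm above the counter, right above point bay.
- lid (a joint): Travel (m) of the blue-green sliding lid with its orange grip along the safe's -y: 0 open (lid edge 8 mm clear of the bay), 0.14 end of travel; slides with about 1.5 N. Starts at 0 to 0.012 in the open notch: with the grip up it can go no further than 0.015 to 0.033. Lid plate: top 75.5 mm above the counter.
- notch_zone (a point): Fixed point on the track's top, 70 mm up, at safe x -72, y -63: under the grip at lid value 0.113. The hidden shut notch: the lid latches in it at a value that differs from safe to safe, its centre between 0.104 and 0.122, with 3 mm of play either way. The track goes on past the notch: if the grip is kept pressed down, the lid runs past it.
- catch (a joint): How far (m) the grip is pressed down: 0 up, 0.007 bottomed. Spring: 4.5 N up, 9 N bottomed. Pressed beyond 0.004 it frees the lid. Beyond the open notch (lid above 0.04) it rides at about 0.004 under a hidden smooth bar and need not be pressed; if free to rise, it springs up to 0 by itself at the shut notch and blocks the lid both ways. Held down by a tight grasp, it cannot.
- grip_top (a point): Centre of the top of the orange grip, a block 24 mm (safe's x) by 18 mm (safe's y) by 28 mm high that moves with lid and catch. Top 113.5 mm above the counter when up. Black carriage beneath it: 34 x 50 mm, top 77.5 mm. At lid value q (m) the grip is at safe x -72, y 50 - 1000 q (mm).
- scoop: Steel pouring scoop, loose, about 120 g empty. Origin on its underside at the place to grip; x to its pouring lip, z up. Flat parallel sides 56 mm apart outside, 42 mm high at x -33..29; floor 3 mm thick. At the start the lip points roughly to +y, towards the safe.
- scoop_lip (a point): Middle of the scoop's pouring lip, at scoop x 80, z 38 mm. A ramp rises to it from (x 20, z 1) at 32 degrees, 50 mm wide between its sides. The tablets slide out when the scoop is tilted lip-down by about 55 to 65 degrees.
- tablet0: Descaling tablet, glazed and slippery, 15 x 20 x 10 mm, 12 g, at the start lying in the scoop. Origin at the centre of its underside.
- tablet1: Descaling tablet, glazed and slippery, 15 x 20 x 10 mm, 12 g, at the start lying in the scoop. Origin at the centre of its underside.
- tablet2: Descaling tablet, glazed and slippery, 15 x 20 x 10 mm, 12 g, at the start lying in the scoop. Origin at the centre of its underside.
- tablet3: Descaling tablet, glazed and slippery, 15 x 20 x 10 mm, 12 g, at the start lying in the scoop. Origin at the centre of its underside.
- tablet4: Descaling tablet, glazed and slippery, 15 x 20 x 10 mm, 12 g, at the start lying in the scoop. Origin at the centre of its underside.
- tablet5: Descaling tablet, glazed and slippery, 15 x 20 x 10 mm, 12 g, at the start lying in the scoop. Origin at the centre of its underside.
- mug: Blue ceramic mug, 76 mm across, 90 mm high, handle on its +y side. Bystander, loose: leave it alone. Origin at the centre of its underside, z up.
- cleaner: White cleaner bottle with red cap, 70 mm across, 190 mm high. Bystander, loose: leave it alone. Origin at the centre of its underside, z up.
- cups: Stack of brown paper cups, 76 mm across, 120 mm high. Bystander, loose: leave it alone. Origin at the centre of its underside, z up.
- sugar: Amber sugar jar, 70 mm across, 100 mm high. Bystander, loose: leave it alone. Origin at the centre of its underside, z up.
- jug: Steel milk jug, 80 mm across, 100 mm high, handle on its +y side. Bystander, loose: leave it alone. Origin at the centre of its underside, z up.
- spoon: Steel spoon with a wooden handle, lying on the counter, about 140 mm long, handle to its -x. Bystander, loose: leave it alone. Origin on its underside, near the middle.
Mind the look-alikes: they are no part of the job. What is shaped like the scoop but pink is not meant.

How it is judged:
On the way, in this order (a step that is already met when the one before it is completed fails the run):
1. the scoop is tilted (more than 0.5 rad) near the bay (angle between scoop's own z axis and vertical above 0.5 rad and horizontal distance between scoop and bay below 0.15 m), for 0.05 s.
2. all six tablets lie in the bay (x of tablet0 in the frame of safe between -0.056 and 0.056 m and y of tablet0 in the frame of safe between -0.094 and 0.004 m and z of tablet0 in the frame of safe between 0 and 0.06 m and x of tablet1 in the frame of safe between -0.056 and 0.056 m and y of tablet1 in the frame of safe between -0.094 and 0.004 m and z of tablet1 in the frame of safe between 0 and 0.06 m and x of tablet2 in the frame of safe between -0.056 and 0.056 m and y of tablet2 in the frame of safe between -0.094 and 0.004 m and z of tablet2 in the frame of safe between 0 and 0.06 m and x of tablet3 in the frame of safe between -0.056 and 0.056 m and y of tablet3 in the frame of safe between -0.094 and 0.004 m and z of tablet3 in the frame of safe between 0 and 0.06 m and x of tablet4 in the frame of safe between -0.056 and 0.056 m and y of tablet4 in the frame of safe between -0.094 and 0.004 m and z of tablet4 in the frame of safe between 0 and 0.06 m and x of tablet5 in the frame of safe between -0.056 and 0.056 m and y of tablet5 in the frame of safe between -0.094 and 0.004 m and z of tablet5 in the frame of safe between 0 and 0.06 m), for 0.2 s.
3. the lid is over the bay with its grip sprung up in the shut notch (value of joint lid above 0.098 m and value of joint catch below 0.002 m), for 0.2 s.
At the end, for the whole second after the job is handed in: All six tablets lie inside the bay, the lid covers the bay (lid value above 98 mm) with the grip sprung up in the shut notch (pressed less than 2 mm) and at rest, and the scoop stands upright (within 0.1 rad) and still on the counter (underside less than 8 mm up) (all of step 2 and all of step 3 and angle between scoop's own z axis and vertical below 0.1 rad and height (world z) of scoop below 0.008 m and linear speed of scoop below 0.02 m/s and velocity of joint lid between -0.005 and 0.005 m/s); the robot touches nothing.
It fails at once if a mug, bottle, cup stack, jar or jug is tipped (over 0.4 rad) or shifted by more than 40 mm (angle between any of mug, cleaner, cups, sugar, jug's own z axis and vertical above 0.4 rad or distance of any of mug, cleaner, cups, sugar, jug from where it was at the start of the episode above 0.04 m).
It fails at once if the spoon is shifted by more than 40 mm (distance of spoon from where it was at the start of the episode above 0.04 m).
It also fails if it takes over 66 s, if anything falls off the work surface, if the arm or the gripper's body presses on something with over 40 N, if the wrist force passes 120 N, or if a joint passes its speed limit or range.

## Working session

There is one attempt and no reset: what is moved stays moved. The work goes in short steps, Python scripts to look and compute and a shell command to move; the robot and the scene stay as the last step left them, time stands still between calls to the robot, and variables do not carry over. Pictures are saved under pics/ and viewed, at most 10 in all, crops included, and the job is handed in when it is done.

```bash
ls; mkdir -p pics
python3 - <<'E'
from station import status, viewer, ctrl
import cv2,json,numpy as np
o=status.get_obs();print(o)
print(ctrl.hold_point_z)
for n in("scene","top"):
    d=viewer.get_image(n);cv2.imwrite(f"pics/{n}0.png",d["img"][:,:,::-1])
    print({k:v for k,v in d.items() if k!="img"})
a=[cv2.imread(f"pics/{n}0.png") for n in("scene","top")]
E
```

```text
pics
{'t': 0.0, 'q': array([-1.23801841e+00,  5.33468580e-02,  1.61429609e+00, -1.17565304e-05,
        1.47598195e+00, -1.19021805e-01]), 'dq': array([ 9.48930975e-05,  8.15696457e-05, -5.46754459e-04,  3.68582338e-04,
        3.59332018e-04, -1.11324808e-03]), 'effort': array([ 4.65891062e-04, -3.93673682e+01, -3.70177889e+01, -7.39309166e-05,
        7.07517276e-03,  2.98202082e-06]), 'tool_pos': array([ 0.27264729, -0.56170703,  0.23006796]), 'tool_rot': array([-3.05980554e+00, -7.03214175e-01,  3.58578281e-04]), 'contact_force': array([-0.33269276,  0.6037941 ,  0.08727961]), 'wrist_torque': array([-0.06095049,  0.01851377,  0.02177015]), 'grip_force': 0.0, 'opening': 0.08552263931595597}
0.0187
{'fovy': 48.71374990428444, 'cx': 255.1335005190931, 'cy': 191.22270978097663, 'distortion': array([-0.08234495,  0.        ,  0.        ,  0.        ,  0.        ]), 'rvec': array([ 2.41816014,  0.79875062, -0.27682844]), 'tvec': array([-0.44156835, -0.25830332,  1.72303163])}
{'fovy': 51.11021130888656, 'cx': 259.97025282725764, 'cy': 194.98440520400212, 'distortion': array([0.00991262, 0.        , 0.        , 0.        , 0.        ]), 'rvec': array([ 2.15350159, -2.20521947,  0.12595133]), 'tvec': array([-0.0155876 ,  0.58372051,  1.12090138])}
```

View pics/scene0.png

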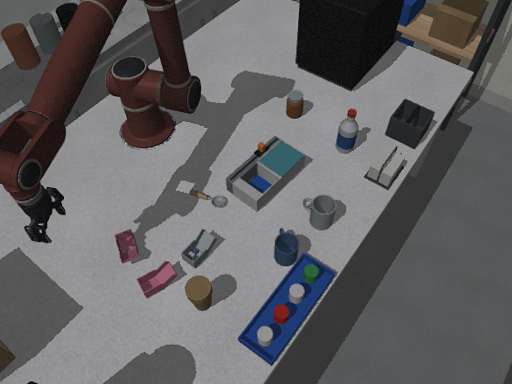

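View pics/top0.png

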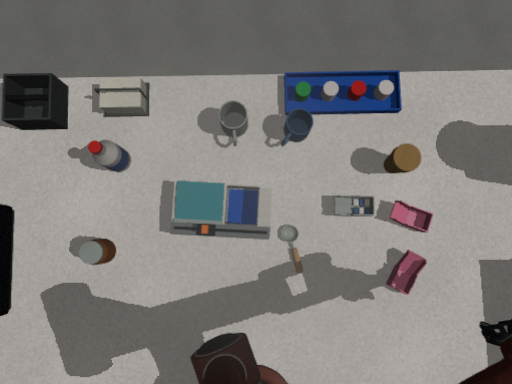

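Three scoop-shaped things: steel one with tablets at top (354,206) / scene (199,246); pink ones at top (411,216), (406,272) / scene (157,279), (127,246). The steel one is meant. The safe is at top (222,208), with its grip at (205,229). Close crop next.

Run:
```python
import cv2,numpy as np
t=cv2.imread("pics/top0.png");s=cv2.imread("pics/scene0.png")
def c(i,x,y,w,h,f): return cv2.resize(i[y:y+h,x:x+w],None,fx=f,fy=f,interpolation=cv2.INTER_CUBIC)
A=c(t,160,170,115,75,7) ; B=c(t,325,185,60,44,6.0)
C=c(s,215,130,100,85,4); D=c(s,172,220,60,55,6)
im=np.zeros((600,800,3),np.uint8)
A=c(t,165,172,115,70,4);im[0:280,0:460]=A
im[0:264,470:800]=c(t,327,185,55,44,6)
im[285:600,0:400]=c(s,217,132,100,78.75.__int__(),4)[:315,:] if 0 else cv2.copyMakeBorder(c(s,217,132,100,78,4),0,3,0,0,0)
im[270:600,440:770]=c(s,174,222,55,55,6)
cv2.imwrite("pics/crop0.png",im)
```

```text
(no output)
```

View pics/crop0.png

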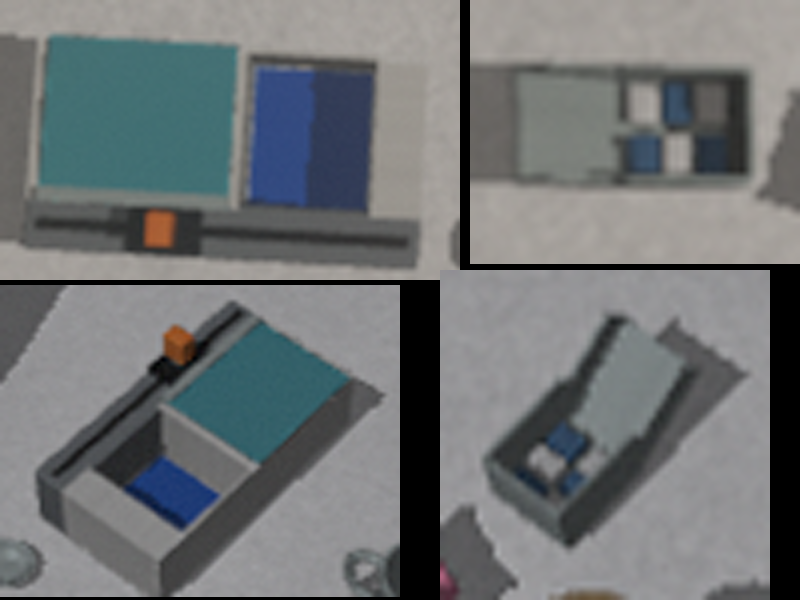

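```bash
cat > h.py <<'E'
import cv2,numpy as np
from scipy.optimize import least_squares
from station import viewer
def cam(n):
    d=viewer.get_image(n);f=192/np.tan(np.radians(d["fovy"])/2)
    return d["img"],np.array([[f,0,d["cx"]],[0,f,d["cy"]],[0,0,1.]]),d
def proj(P,c): return cv2.projectPoints(np.array(P,float).reshape(-1,1,3),c[2]["rvec"],c[2]["tvec"],c[1],c[2]["distortion"])[0].reshape(-1,2)
def tri(us,cs):
    f=lambda X:np.concatenate([proj(X,c)[0]-u for u,c in zip(us,cs)])
    return least_squares(f,[.7,0,.05]).x
def fit(obs,x0): # obs: list of (cam, [(model),(px)]); p=x,y,z,yaw
    def r(p):
        R=np.array([[np.cos(p[3]),-np.sin(p[3]),0],[np.sin(p[3]),np.cos(p[3]),0],[0,0,1]])
        return np.concatenate([(proj(np.array([m for m,_ in o])/1000@R.T+p[:3],c)-np.array([u for _,u in o])).ravel() for c,o in obs])
    s=least_squares(r,x0,loss="soft_l1");return s.x,r(s.x).reshape(-1,2)
E
cat > m.py <<'E'
from h import *
T=cam("top");S=cam("scene")
A=lambda x,y:(165+x/4-.4,172+y/4-.4);B=lambda x,y:(327+(x-470)/6-.4,185+y/6-.4)
C=lambda x,y:(217+x/4-.4,132+(y-285)/4-.4);D=lambda x,y:(174+(x-440)/6-.4,222+(y-270)/6-.4)
np.set_printoptions(precision=4,suppress=True)
ob=[(T,[((-90,145,70),A(22,243)),((-90,-125,70),A(417,267)),((-52,-125,70),A(418,220)),((56,-125,70),A(427,66)),((52,-90,70),A(378,62)),((-52,-90,70),A(370,214)),((-52,0,70),A(240,207)),((52,0,70),A(248,55))]),
 (S,[((56,-125,70),C(161,561)),((-90,-125,70),C(38,480)),((-90,145,70),C(235,303)),((-52,0,70),C(160,408)),((52,0,70),C(260,466)),((-52,-90,70),C(93,470)),((56,-125,0),C(161,597))])]
p,r=fit(ob,[.7,.05,0,0]);print("safe",p);print(r)
ob=[(T,[((-33,-28,42),B(749,68)),((-33,28,42),B(750,182)),((80,-27,38),B(517,70)),((80,27,38),B(517,180))]),
 (S,[((-33,28,42),D(487,465)),((-33,-28,42),D(568,520)),((-33,-28,0),D(570,547)),((80,27,38),D(622,315)),((80,-27,38),D(692,372))])]
q,r=fit(ob,[.75,-.3,0,1.57]);print("scoop",q);print(r)
print("grip top", tri([A(160,224),C(180,332)],[T,S]))
for n,u in (("lip corner",[B(517,180),D(622,315)]),("back corner",[B(749,68),D(568,520)])): print(n,tri(u,[T,S]))
E
python3 m.py
```

```text
safe [ 0.5576  0.0681 -0.0023 -0.0859]
[[-0.4646  0.8272]
 [-0.4818  0.8938]
 [ 0.0878 -1.2532]
 [ 0.1379 -1.7306]
 [-0.2983 -0.094 ]
 [-0.6327 -0.5423]
 [-0.8833 -0.821 ]
 [-0.2426 -0.388 ]
 [-0.9108  0.403 ]
 [-1.3303 -2.1188]
 [-0.6579 -0.9202]
 [ 0.0563  0.467 ]
 [-2.667   1.1599]
 [-0.3135  0.0521]
 [-0.6116  2.6306]]
scoop [ 0.5465 -0.3178 -0.0014  1.5644]
[[ 0.0028 -0.829 ]
 [ 0.7435 -0.1426]
 [-1.2143 -0.0226]
 [-0.5273  0.5902]
 [-1.0012 -0.5996]
 [-1.4403 -0.1302]
 [ 0.0127  1.0963]
 [ 0.1549  0.5929]
 [ 0.9557 -0.3079]]
grip top [0.4925 0.119  0.121 ]
lip corner [ 0.5212 -0.2382  0.0425]
back corner [ 0.5743 -0.3498  0.0378]
```

Crop: steel scoop with white/blue/grey tablets, lip toward the safe (+y); the bay is the blue recess next to the blue-green lid, with the orange grip at crop (160,226). Choice confirmed.

```bash
cat >> h.py <<'E'
from scipy.spatial.transform import Rotation as Ro
def plan(pos,R,tag=""):
    from station import status
    o=status.get_obs();R0=Ro.from_rotvec(o["tool_rot"])
    R=R0 if R is None else R
    rv=(R0.inv()*R).as_rotvec(degrees=True)
    d0=R0.inv().apply(np.array(pos)-o["tool_pos"]); d1=R.inv().apply(np.array(pos)-o["tool_pos"])
    print(tag,"turn rows",np.round(rv/5,2),"shift before-turn axes",np.round(d0/.03,2),"after-turn axes",np.round(d1/.03,2))
def down(az): # tool z down, tool x at azimuth az
    return Ro.from_matrix(np.array([[np.cos(az),np.sin(az),0],[np.sin(az),-np.cos(az),0],[0,0,-1]]).T.reshape(3,3).T)
E
python3 - <<'E'
from h import *
plan([.5465,-.318,.15],down(1.564))
E
```

```text
turn rows [-1.000e-02 -1.000e-02 -1.275e+01] shift before-turn axes [11.76 -3.33  2.69] after-turn axes [8.19 9.07 2.68]
```

```bash
J="python3 -m jog"; 
$J '[[0,0,0,0.98,-0.28,0,1],[0,0,0,0.98,-0.28,0,1],[0,0,0,0.98,-0.28,0,1],[0,0,0,0.98,-0.28,0,1]]' >/dev/null
$J '[[0,0,0,0.98,-0.28,0,1],[0,0,0,0.98,-0.28,0,1],[0,0,0,0.98,-0.28,0,1],[0,0,0,0.98,-0.28,0,1]]' >/dev/null
$J '[[0,0,0,0.98,-0.28,0,1],[0,0,0,0.98,-0.28,0,1],[0,0,0,0.98,-0.28,0,1],[0,0,0,0.98,-0.28,0,1]]'
$J '[[0,0,-1,0,0,0.2,1],[0,0,-1,0,0,0.2,1],[0,0,-1,0,0,0.2,1],[0,0,-1,0,0,0.2,1],[0,0,-1,0,0,0.2,1]]' >/dev/null
$J '[[0,0,-1,0,0,0.2,1],[0,0,-1,0,0,0.2,1],[0,0,-1,0,0,0.2,1],[0,0,-1,0,0,0.2,1],[0,0,-1,0,0,0.2,1]]' >/dev/null
$J '[[0,0,-1,0,0,0.2,1],[0,0,-1,0,0,0.2,1],[0,0,-0.75,0,0,0.2,1],[0,0,0,0,0,0,1],[0,0,0,0,0,0,1]]'
python3 - <<'E'
from h import *
from station import status
print(status.get_obs()["q"])
plan([.5465,-.318,.009],down(1.564))
E
```

```text
t: 1.7
tool_pos: [0.5468, -0.3167, 0.231]
tool_rot: [-3.061, -0.704, 0.001]
contact_force: [-0.2, -1.1, -0.7]
opening: 0.0854
grip_force: 0.0
t: 3.58
tool_pos: [0.5463, -0.3176, 0.1534]
tool_rot: [2.229, 2.213, 0.0]
contact_force: [1.3, 0.7, -0.0]
opening: 0.085
grip_force: 0.0
[-6.44305162e-01  1.26542065e-01  1.66704306e+00 -3.41596618e-06
  1.34794518e+00 -6.37054449e-01]
 turn rows [ 0.    0.   -0.01] shift before-turn axes [-0.01  0.01  4.81] after-turn axes [-0.01  0.01  4.81]
```

```bash
J="python3 -m jog"; 
$J '[[0,0,0,0,0,1,1],[0,0,0,0,0,1,1],[0,0,0,0,0,1,1],[0,0,0,0,0,0.9,1],[0,0,0,0,0,0.9,1]]' 30
$J '[[0,0,0,0,0,0,-1],[0,0,0,0,0,0,-1],[0,0,0,0,0,0,-1],[0,0,0,0,0,0,-1],[0,0,0,0,0,0,-1]]' 30
$J '[[0,0,0,0,0,0,-1],[0,0,0,0,0,0,-1],[0,0,0,0,0,0,-1],[0,0,0,0,0,0,-1]]' 50
```

```text
t: 4.2
tool_pos: [0.5465, -0.3178, 0.0089]
tool_rot: [2.229, 2.213, 0.0]
contact_force: [-0.1, -0.2, 1.0]
opening: 0.0854
grip_force: 0.0
t: 4.82
tool_pos: [0.5468, -0.318, 0.0103]
tool_rot: [2.227, 2.213, 0.0]
contact_force: [0.2, 0.4, 1.1]
opening: 0.0556
grip_force: 34.2
t: 5.32
tool_pos: [0.5468, -0.3179, 0.0103]
tool_rot: [2.228, 2.214, 0.0]
contact_force: [-0.6, 0.7, 5.8]
opening: 0.055
grip_force: 52.6
```

```bash
J="python3 -m jog"; 
$J '[[0,0,0,0,0,-0.5,-1],[0,0,0,0,0,-1,-1],[0,0,0,0,0,-1,-1],[0,0,0,0,0,-1,-1],[0,0,0,0,0,-1,-1]]' 50
python3 - <<'E'
from h import *
I=[cam(n)[0] for n in("scene","top")]
c=lambda i,x,y:cv2.resize(i[y:y+150,x:x+120],None,fx=3.3,fy=3.3)[:,:,::-1]
cv2.imwrite("pics/lift.png",np.hstack([c(I[0],150,170),c(I[1],290,150)]))
E
```

```text
t: 5.95
tool_pos: [0.5457, -0.3171, 0.1449]
tool_rot: [-2.228, -2.214, 0.0]
contact_force: [-0.0, -0.6, -1.5]
opening: 0.0553
grip_force: 53.5
```

View pics/lift.png

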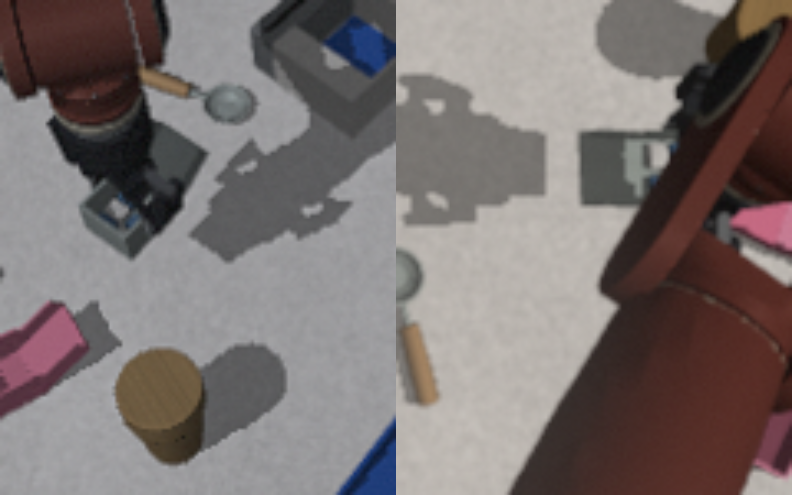

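Scoop is held level with its tablets (scene crop ~(125,210)). Next: carry it to the bay.

```bash
J="python3 -m jog"; 
$J '[[0,0,0.3,0.4,0,0,-1],[0,0,0.3,0.7,0,0,-1],[0,0,0.3,0.9,0,0,-1],[0,0,0,0.9,0,0,-1],[0,0,0,0.9,0,0,-1]]' 50 >/dev/null
$J '[[0,0,0,0.9,0,0.2,-1],[0,0,0,0.9,0,0.2,-1],[0,0,0,0.9,0,0.2,-1],[0,0,0,0.7,0,0.2,-1],[0,0,0,0.5,0,0.2,-1]]' 50 >/dev/null
$J '[[0,0,0,0.3,0,0,-1],[0,0,0,0,0,0,-1],[0,0,0,0,0,0,-1]]' 50
python3 - <<'E'
from h import *
from station import status
print(status.get_obs()["q"])
plan([.5454,-.0734,.107],down(1.485))
E
```

```text
t: 7.68
tool_pos: [0.5642, -0.0788, 0.1148]
tool_rot: [2.314, 2.124, 0.0]
contact_force: [-0.9, 0.4, -2.1]
opening: 0.0552
grip_force: 53.7
[-2.69327785e-01  2.20048191e-02  1.84580721e+00 -3.06913979e-04
  1.27284632e+00 -1.83878470e-01]
 turn rows [0.01 0.01 0.01] shift before-turn axes [ 0.13 -0.64  0.26] after-turn axes [ 0.13 -0.64  0.26]
```

```bash
J="python3 -m jog"; 
$J '[[0,0,0,0.07,-0.32,0.13,-1],[0,0,0,0.06,-0.32,0.13,-1],[0,-0.5,0,-0.035,0,-0.12,-1],[0,-1,0,-0.07,0,-0.236,-1],[0,-1,0,-0.07,0,-0.236,-1]]' 50 >/dev/null
$J '[[0,-1,0,-0.07,0,-0.236,-1],[0,-1,0,-0.07,0,-0.236,-1],[0,-1,0,-0.07,0,-0.236,-1],[0,0,0,0,0,0,-1],[0,0,0,0,0,0,-1]]' 50
python3 - <<'E'
from h import *
from station import status
o=status.get_obs();R=Ro.from_rotvec(o["tool_rot"]);print(o["q"]);M=R.as_matrix();print(M)
print("lip",o["tool_pos"]+R.apply([.08,0,-.0277]),"target .5523 .0063 .083")
E
```

```text
t: 8.93
tool_pos: [0.5443, -0.0764, 0.1463]
tool_rot: [2.044, 1.877, -0.499]
contact_force: [0.4, 0.7, -2.6]
opening: 0.0552
grip_force: 53.6
[-0.04042837 -0.00556116  1.87343833 -0.49368776  1.32872596  0.17864743]
[[ 7.52390550e-02  9.96377929e-01 -3.96245660e-02]
 [ 8.84443955e-01 -8.50338024e-02 -4.58833459e-01]
 [-4.60540959e-01 -5.23512017e-04 -8.87638300e-01]]
lip [0.55138677 0.00701799 0.1339988 ] target .5523 .0063 .083
```

```bash
J="python3 -m jog"; 
$J '[[0.434,0,0.837,0.01,-0.23,0,-1],[0.434,0,0.837,0.01,-0.23,0,-1],[0.434,0,0.837,0.01,-0.23,0,-1],[0.434,0,0.837,0.01,-0.23,0,-1]]' 50 >/dev/null
$J '[[0.434,0,0.837,0.01,-0.23,0,-1],[0.434,0,0.837,0.01,-0.23,0,-1],[0.434,0,0.837,0.01,-0.23,0,-1],[0,0,0,0,0,0,-1],[0,0,0,0,0,0,-1]]' 50
cat > lip.py <<'E'
from h import *
from station import status
o=status.get_obs();R=Ro.from_rotvec(o["tool_rot"]);print(o["q"].round(3));M=R.as_matrix();print(M.round(3))
l=o["tool_pos"]+R.apply([.08,0,-.0277]);d=np.array([.5523,.0063,.083])-l
print("lip",l,"to go in tool rows",(M.T@d/.03).round(2))
E
python3 lip.py
```

```text
t: 10.05
tool_pos: [0.5003, -0.0596, 0.1457]
tool_rot: [2.572, 1.259, -0.628]
contact_force: [-0.0, 1.0, -1.8]
opening: 0.0555
grip_force: 53.6
[-0.055  0.049  1.819 -0.389  1.561  0.666]
[[ 0.545  0.79  -0.282]
 [ 0.701 -0.613 -0.365]
 [-0.461  0.001 -0.887]]
lip [0.55171692 0.0065785  0.13334721] to go in tool rows [0.78 0.02 1.49]
```

```bash
J="python3 -m jog"; 
$J '[[0,0,0,0.37,-0.14,0.76,-1],[0,0,0,0.37,-0.14,0.76,-1],[0,-1,0,-0.07,0,-0.236,-1],[0,-1,0,-0.07,0,-0.236,-1],[0,-1,0,-0.07,0,-0.236,-1]]' 50 >/dev/null
$J '[[0,-1,0,-0.07,0,-0.236,-1],[0,-1,0,-0.07,0,-0.236,-1],[0,-1,0,-0.07,0,-0.236,-1],[0,-0.7,0,-0.05,0,-0.165,-1],[0,0,0,0,0,0,-1]]' 50
python3 lip.py
python3 - <<'E'
from h import *
I=[cam(n)[0] for n in("scene","top")]
c=lambda i,x,y:cv2.resize(i[y:y+150,x:x+120],None,fx=3.3,fy=3.3)[:,:,::-1]
cv2.imwrite("pics/pour.png",np.hstack([c(I[0],200,100),c(I[1],165,120)]))
E
```

```text
t: 11.3
tool_pos: [0.5059, -0.0383, 0.1383]
tool_rot: [2.137, 1.047, -1.258]
contact_force: [0.6, 0.4, -0.9]
opening: 0.0552
grip_force: 53.9
[ 0.121  0.399  1.632 -0.719  1.913  0.829]
[[ 0.297  0.79  -0.536]
 [ 0.384 -0.613 -0.691]
 [-0.874 -0.    -0.485]]
lip [0.54451671 0.01154431 0.08181157] to go in tool rows [-0.02  0.31 -0.04]
```

View pics/pour.png

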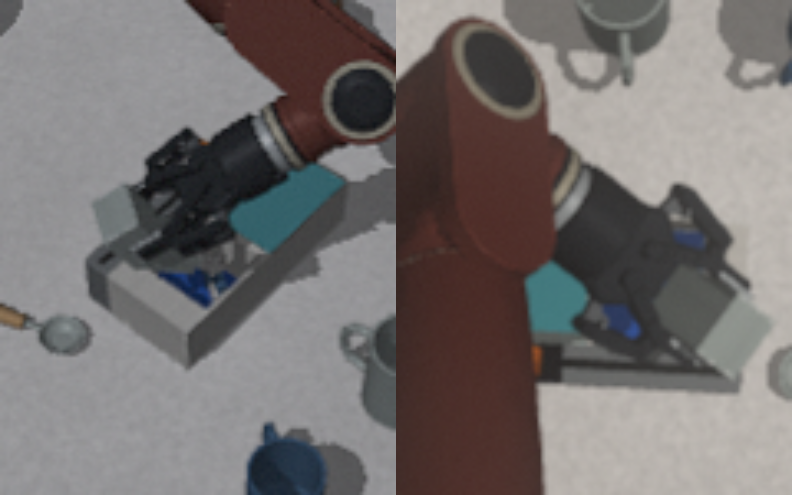

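Tablets are dropping into the bay; scoop clear of walls. Tilting slightly more and shaking lightly to be sure.

```bash
J="python3 -m jog"; 
$J '[[0,-1,0,-0.07,0,-0.236,-1],[0,-1,0,-0.07,0,-0.236,-1],[0,0,0,0,0,0,-1],[0,0,0,0,0,0,-1],[0,0,0,0.1,0,0,-1]]' 50
$J '[[0,0,0,-0.3,0,0,-1],[0,0,0,0.3,0,0,-1],[0,0,0,-0.3,0,0,-1],[0,0,0,0.2,0,0,-1],[0,0,0,0,0,0,-1]]' 50
python3 lip.py
```

```text
t: 12.02
tool_pos: [0.513, -0.0296, 0.1471]
tool_rot: [1.988, 0.97, -1.413]
contact_force: [-0.3, -0.5, -1.7]
opening: 0.055
grip_force: 54.0
t: 12.65
tool_pos: [0.5121, -0.03, 0.1486]
tool_rot: [1.986, 0.971, -1.416]
contact_force: [-1.0, 0.0, -2.0]
opening: 0.0555
grip_force: 54.0
[ 0.152  0.494  1.571 -0.815  2.038  0.827]
[[ 0.2    0.79  -0.58 ]
 [ 0.257 -0.614 -0.747]
 [-0.946  0.    -0.325]]
lip [0.54412137 0.01119781 0.08199462] to go in tool rows [-0.02  0.32 -0.05]
```

```bash
J="python3 -m jog"; 
$J '[[0,0,0,-0.8,0,-0.28,-1],[0,0,0,-0.8,0,-0.28,-1],[0,1,0,0,0,0,-1],[0,1,0,0,0,0,-1],[0,1,0,0,0,0,-1]]' 50 >/dev/null
$J '[[0,1,0,0,0,0,-1],[0,1,0,0,0,0,-1],[0,1,0,0,0,0,-1],[0,1,0,0,0,0,-1],[0,1,0,0,0,0,-1]]' 50 >/dev/null
$J '[[0,1,0,0,0,0,-1],[0,1,0,0,0,0,-1],[0,1,0,0,0,0,-1],[0,1,0,0,0,0,-1],[0,1,0,0,0,0,-1]]' 50 >/dev/null
$J '[[0,1,0,0,0,0,-1],[0,0.2,0,0,0,0,-1],[0,0,0,0,0,0,-1]]' 50
python3 - <<'E'
from h import *
plan([.5465,-.318,.05],down(np.arctan2(.614,.79)*0+.91))
E
```

```text
t: 14.9
tool_pos: [0.5123, -0.0302, 0.2012]
tool_rot: [2.82, 1.38, 0.001]
contact_force: [-0.4, -0.9, -1.7]
opening: 0.055
grip_force: 53.9
 turn rows [0.03 0.   0.  ] shift before-turn axes [-6.87  6.78  5.06] after-turn axes [-6.88  6.79  5.04]
```

```bash
J="python3 -m jog"; 
$J '[[0,0,0,-0.86,0.85,0,-1],[0,0,0,-0.86,0.85,0,-1],[0,0,0,-0.86,0.85,0,-1],[0,0,0,-0.86,0.85,0,-1]]' 50 >/dev/null
$J '[[0,0,0,-0.86,0.85,0.6,-1],[0,0,0,-0.86,0.85,0.7,-1],[0,0,0,-0.86,0.85,0.8,-1],[0,0,0,-0.86,0.85,0.8,-1]]' 50 >/dev/null
$J '[[0,0,0,0,0,0.8,-1],[0,0,0,0,0,0.7,-1],[0,0,0,0,0,0.6,-1],[0,0,0,0,0,0,-1]]' 50
python3 - <<'E'
from h import *
plan([.5465,-.318,.0105],down(.91))
for n in ("top","scene"):
    I=cam(n)[0]; cv2.imwrite(f"pics/p_{n}.png",I[:,:,::-1])
t=cv2.imread("pics/p_top.png")[170:245,160:275];s=cv2.imread("pics/p_scene.png")[130:245,200:310]
s2=cv2.imread("pics/p_scene.png")[200:300,140:240]
cv2.imwrite("pics/after.png",np.hstack([cv2.resize(x,(390,400)) for x in (cv2.resize(s,None,fx=3,fy=3),t)]))
E
```

```text
t: 16.4
tool_pos: [0.5459, -0.3166, 0.0481]
tool_rot: [-2.819, -1.381, 0.002]
contact_force: [-0.4, 0.6, -2.0]
opening: 0.0551
grip_force: 53.9
 turn rows [-0.03  0.    0.01] shift before-turn axes [-0.02  0.05  1.25] after-turn axes [-0.02  0.04  1.25]
```

View pics/after.png

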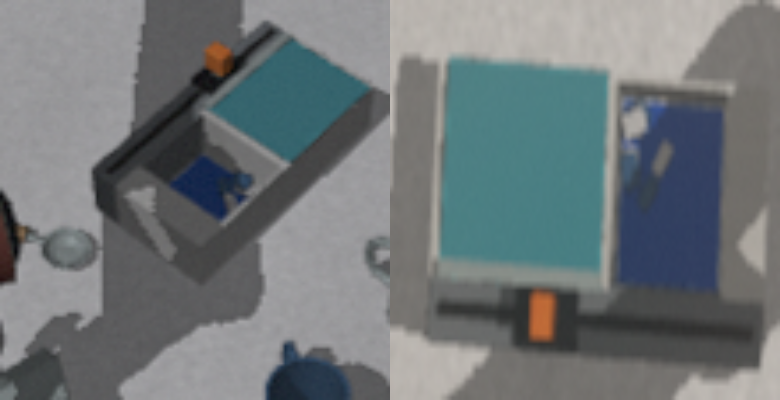

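Tablets lie in the bay at its lid side (crop ~(640,150)); count to be checked by the emptied scoop. Setting the scoop down.

```bash
J="python3 -m jog"; 
$J '[[0,0,0,0,0,0.6,-1],[0,0,0,0,0,0.4,-1],[0,0,0,0,0,0.2,-1],[0,0,0,0,0,0.05,-1],[0,0,0,0,0,0,-1]]' 50
$J '[[0,0,0,0,0,0,1],[0,0,0,0,0,0,1],[0,0,0,0,0,0,1],[0,0,0,0,0,0,1]]' 50
$J '[[0,0,0,0,0,-0.6,1],[0,0,0,0,0,-1,1],[0,0,0,0,0,-1,1],[0,0,0,0,0,-1,1],[0,0,0,0,0,-1,1]]' 50
python3 - <<'E'
from h import *
# approach pose above grip (shut fingers), tool y along the safe's y? report
p=np.array([.5576,.0681]);a=-.0859
w=lambda sx,sy:(p+np.array([[np.cos(a),-np.sin(a)],[np.sin(a),np.cos(a)]])@[sx,sy])
print(w(-.072,.045))
plan([*w(-.072,.045),.2],down(1.485))
plan([*w(-.072,.045),.2],down(a))
E
```

```text
t: 17.12
tool_pos: [0.547, -0.3182, 0.0128]
tool_rot: [2.821, 1.38, 0.001]
contact_force: [0.4, -0.4, -0.9]
opening: 0.0554
grip_force: 54.0
t: 17.62
tool_pos: [0.547, -0.3181, 0.0128]
tool_rot: [2.821, 1.38, 0.001]
contact_force: [-1.2, -0.6, -0.3]
opening: 0.0854
grip_force: 0.0
t: 18.25
tool_pos: [0.547, -0.3182, 0.1533]
tool_rot: [2.82, 1.38, 0.002]
contact_force: [0.2, -0.6, -0.3]
opening: 0.0849
grip_force: 0.0
[0.48972622 0.11911128]
 turn rows [ 0.03  0.01 -6.59] shift before-turn axes [ 10.34 -10.45  -1.58] after-turn axes [14.36 -3.15 -1.56]
 turn rows [ 0.03 -0.02 11.41] shift before-turn axes [ 10.34 -10.45  -1.58] after-turn axes [ -3.15 -14.36  -1.56]
```

```bash
J="python3 -m jog"; 
$J '[[0,0,0,0.5,-0.5,-0.5,1],[0,0,0,0.94,-0.95,-0.5,1],[0,0,0,0.94,-0.95,-0.5,1],[0,0,0,0.94,-0.95,0,1]]' >/dev/null
$J '[[0,0,0,0.94,-0.95,0,1],[0,0,0,0.94,-0.95,0,1],[0,0,0,0.94,-0.95,0,1],[0,0,0,0.94,-0.95,0,1]]' >/dev/null
$J '[[0,0,0,0.94,-0.95,0,1],[0,0,0,0.94,-0.95,0,1],[0,0,0,0.94,-0.95,0,1],[0,0,0,0.44,-0.45,0,1]]' >/dev/null
$J '[[0,0,1,0,0,0,1],[0,0,1,0,0,0,1],[0,0,1,0,0,0,1],[0,0,1,0,0,0,1],[0,0,1,0,0,0,1]]' >/dev/null
$J '[[0,0,1,0,0,0,1],[0,0,1,0,0,0,1],[0,0,1,0,0,0,1],[0,0,1,0,0,0,1],[0,0,1,0,0,0,1]]' >/dev/null
$J '[[0,0,1,0,0,0,1],[0,0,0.4,0,0,0,1],[0,0,0,0,0,0,1]]'
python3 - <<'E'
from h import *
from station import status
print(status.get_obs()["q"].round(2))
plan([.4905,.1191,.092],down(-.0859))
I=[cam(n)[0][:,:,::-1] for n in("scene","top")]
c=lambda i,x,y:cv2.resize(i[y:y+60,x:x+60],(395,395),interpolation=cv2.INTER_CUBIC)
cv2.imwrite("pics/sc.png",np.hstack([c(I[0],170,215),c(I[1],322,172)]))
E
```

```text
t: 21.38
tool_pos: [0.4897, 0.1193, 0.1962]
tool_rot: [3.139, -0.132, 0.003]
contact_force: [0.1, -0.6, -0.2]
opening: 0.085
grip_force: 0.0
[ 0.09 -0.22  1.93 -0.    1.43  1.75]
 turn rows [ 0.   -0.02  0.02] shift before-turn axes [0.02 0.01 3.47] after-turn axes [0.03 0.01 3.47]
```

View pics/sc.png

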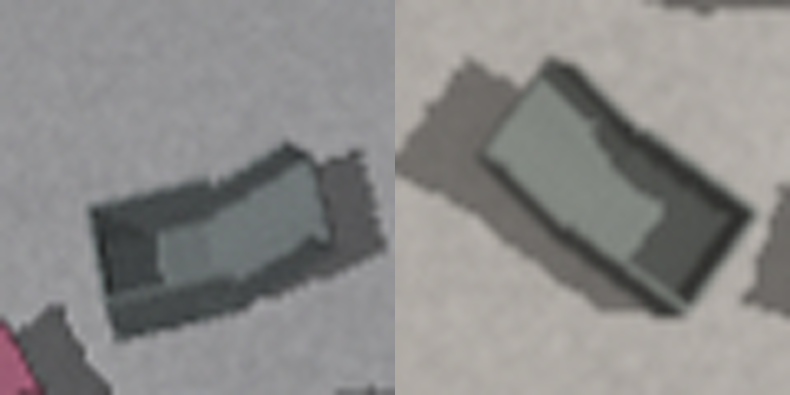

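The scoop stands upright and empty. Now grasping the orange grip.

```bash
J="python3 -m jog"; 
$J '[[0,0,0,0,0,1,1],[0,0,0,0,0,1,1],[0,0,0,0,0,0.9,1],[0,0,0,0,0,0.5,1],[0,0,0,0,0,0,1]]' 25
$J '[[0,0,0,0,0,0,-1],[0,0,0,0,0,0,-1],[0,0,0,0,0,0,-1],[0,0,0,0,0,0,-1],[0,0,0,0,0,0,-1]]' 25
$J '[[0,0,0,0,0,0,-1],[0,0,0,0,0,0,-1],[0,0,0,0,0,0,-1]]' 25
```

```text
t: 22.1
tool_pos: [0.4889, 0.1192, 0.0924]
tool_rot: [3.138, -0.133, -0.002]
contact_force: [-0.6, 0.3, 1.0]
opening: 0.0854
grip_force: 0.0
t: 22.72
tool_pos: [0.4901, 0.1194, 0.0942]
tool_rot: [-3.139, 0.133, -0.003]
contact_force: [-0.7, 1.1, 3.5]
opening: 0.0174
grip_force: 30.4
t: 23.1
tool_pos: [0.4901, 0.1194, 0.0939]
tool_rot: [-3.139, 0.133, -0.003]
contact_force: [-1.3, 0.9, 3.4]
opening: 0.0172
grip_force: 30.6
```

```bash
J="python3 -m jog"; 
$J '[[0,0,0,0,0,0.12,-1],[0,0,0,0,0,0.1,-1],[0,0,0,0,0,0,-1]]' 25
python3 - <<'E'
from h import *
p=np.array([.5576,.0681]);a=-.0859
from station import status
o=status.get_obs();R=Ro.from_rotvec(o["tool_rot"])
print("safe -y dir in tool axes",R.inv().apply([np.sin(a),-np.cos(a),0]))
E
```

```text
t: 23.48
tool_pos: [0.4901, 0.1195, 0.0876]
tool_rot: [-3.139, 0.133, -0.002]
contact_force: [-1.7, 0.7, 8.6]
opening: 0.0176
grip_force: 31.1
safe -y dir in tool axes [-1.08310362e-03  9.99999407e-01 -1.15717480e-04]
```

```bash
J="python3 -m jog"; 
$J '[[0,0,0,0,0.2,0,-1],[0,0,0,0,0.3,0,-1],[0,0,0,0,0.3,0,-1],[0,0,0,0,0.3,0,-1],[0,0,0,0,0,0,-1]]' 25
```

```text
t: 24.1
tool_pos: [0.4874, 0.0856, 0.0879]
tool_rot: [3.137, -0.134, 0.003]
contact_force: [-1.6, -0.9, 7.6]
opening: 0.0173
grip_force: 31.1
```

```bash
J="python3 -m jog"; 
$J '[[0,0,0,0,0.3,0,-1],[0,0,0,0,0.3,0,-1],[0,0,0,0,0.25,0,-1],[0,0,0,0,0,0,-1],[0,0,0,0,0,0,-1]]' 25
$J '[[0,0,0,0,0,0,-0.4],[0,0,0,0,0,0,-0.4],[0,0,0,0,0,0,-0.4]]' 25
python3 - <<'E'
from h import *
T=cam("top");S=cam("scene")
cv2.imwrite("pics/lid.png",np.hstack([cv2.resize(S[0][120:220,205:315],(400,400)),cv2.resize(T[0][160:260,160:270],(400,400))])[:,:,::-1])
E
```

```text
t: 24.72
tool_pos: [0.4854, 0.0603, 0.088]
tool_rot: [3.137, -0.133, 0.003]
contact_force: [-2.3, -1.9, 8.0]
opening: 0.0175
grip_force: 31.1
t: 25.1
tool_pos: [0.4841, 0.061, 0.086]
tool_rot: [3.138, -0.133, -0.001]
contact_force: [-0.2, 0.3, -0.1]
opening: 0.0251
grip_force: 0.0
```

View pics/lid.png

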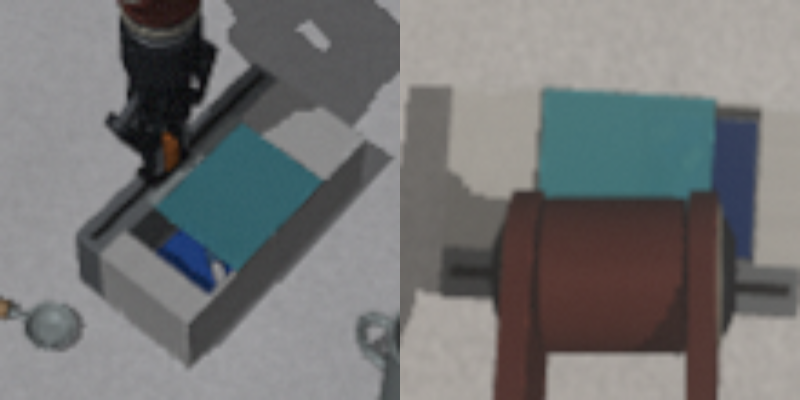

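```bash
J="python3 -m jog"; 
$J '[[0,0,0,0,0.2,0,-0.4],[0,0,0,0,0.25,0,-0.4],[0,0,0,0,0.25,0,-0.4],[0,0,0,0,0.2,0,-0.4],[0,0,0,0,0.1,0,-0.4]]' 25 
$J '[[0,0,0,0,0.08,0,-0.4],[0,0,0,0,0.08,0,-0.4],[0,0,0,0,0.08,0,-0.4]]' 25
$J '[[0,0,0,0,0.08,0,-0.4],[0,0,0,0,0.08,0,-0.4]]' 25
```

```text
t: 25.82
tool_pos: [0.4821, 0.0307, 0.0867]
tool_rot: [3.139, -0.134, 0.001]
contact_force: [1.0, 5.7, -2.4]
opening: 0.0255
grip_force: 2.4
t: 26.2
tool_pos: [0.4815, 0.0238, 0.0868]
tool_rot: [3.138, -0.133, 0.001]
contact_force: [0.8, 4.4, -1.7]
opening: 0.0258
grip_force: 2.5
t: 26.45
tool_pos: [0.4812, 0.019, 0.0869]
tool_rot: [3.139, -0.133, 0.001]
contact_force: [0.6, 6.5, -2.6]
opening: 0.0258
grip_force: 2.4
```

```bash
J="python3 -m jog"; 
$J '[[0,0,0,0,0.08,0,-0.4],[0,0,0,0,0.06,0,-0.4]]' 25
$J '[[0,0,0,0,0.06,0,-0.4],[0,0,0,0,0.06,0,-0.4]]' 25
```

```text
t: 26.7
tool_pos: [0.4808, 0.0146, 0.0872]
tool_rot: [3.138, -0.133, 0.001]
contact_force: [-0.4, 4.9, 1.5]
opening: 0.0257
grip_force: 2.3
t: 26.95
tool_pos: [0.4806, 0.0109, 0.0871]
tool_rot: [3.138, -0.133, 0.002]
contact_force: [-1.1, 1.5, 0.3]
opening: 0.0254
grip_force: 0.8
```

```bash
J="python3 -m jog"; 
$J '[[0,0,0,0,0.06,0,-0.4],[0,0,0,0,0,0,-0.4]]' 25
$J '[[0,0,0,0,0.06,0,-0.4],[0,0,0,0,0,0,-0.4]]' 25
```

```text
t: 27.2
tool_pos: [0.4805, 0.0091, 0.087]
tool_rot: [3.138, -0.133, 0.002]
contact_force: [-0.1, 0.4, 0.5]
opening: 0.0256
grip_force: 0.1
t: 27.45
tool_pos: [0.4804, 0.0079, 0.0869]
tool_rot: [-3.139, 0.133, -0.002]
contact_force: [0.2, 3.2, 0.7]
opening: 0.0257
grip_force: 1.3
```

```bash
J="python3 -m jog"; 
$J '[[0,0,0,0,0.06,0,-0.4],[0,0,0,0,0,0,-0.4]]' 25
$J '[[0,0,0,0,0.06,0,-0.4],[0,0,0,0,0,0,-0.4]]' 25
```

```text
t: 27.7
tool_pos: [0.4803, 0.0075, 0.087]
tool_rot: [-3.135, 0.134, -0.002]
contact_force: [0.9, 8.0, 1.4]
opening: 0.0257
grip_force: 4.0
t: 27.95
tool_pos: [0.4803, 0.0071, 0.087]
tool_rot: [-3.132, 0.133, -0.003]
contact_force: [2.4, 12.5, -0.4]
opening: 0.0254
grip_force: 6.7
```

```bash
J="python3 -m jog"; 
$J '[[0,0,0,0,-0.2,0,-0.4],[0,0,0,0,-0.2,0,-0.4],[0,0,0,0,-0.1,0,-0.4],[0,0,0,0,-0.1,0,-0.4],[0,0,0,0,0,0,-0.4]]' 25
$J '[[0,0,0,0,-0.1,0,-0.4],[0,0,0,0,-0.1,0,-0.4],[0,0,0,0,0,0,-0.4]]' 25
```

```text
t: 28.58
tool_pos: [0.4812, 0.0219, 0.0867]
tool_rot: [3.138, -0.133, 0.0]
contact_force: [-0.1, -1.8, 0.0]
opening: 0.0256
grip_force: 1.0
t: 28.95
tool_pos: [0.4814, 0.0232, 0.0868]
tool_rot: [3.127, -0.131, -0.001]
contact_force: [-3.0, -20.0, 0.1]
opening: 0.0261
grip_force: 10.0
```

Blocked both ways (12 N and 20 N): latched. Backing off.

```bash
J="python3 -m jog"; 
$J '[[0,0,0,0,0.3,0,-0.4],[0,0,0,0,0,0,0.2],[0,0,0,0,0,0,0.6],[0,0,0,0,0,0,0.6],[0,0,0,0,0,-0.5,0.6]]' 25
$J '[[0,0,0,0,0,-1,0.6],[0,0,0,0,0,-1,0.6],[0,0,0,0,0,-1,0.6],[0,0,0,-1,-1,-1,0.6],[0,0,0,-1,-1,0,0.6]]' 25
$J '[[0,0,0,-1,-1,0,0.6],[0,0,0,-1,-1,0,0.6],[0,0,0,0,-1,0,0.6],[0,0,0,0,-1,0,0.6],[0,0,0,0,0,0,0.6]]' 25
python3 - <<'E'
from h import *
T=cam("top");S=cam("scene")
cv2.imwrite("pics/end.png",np.hstack([cv2.resize(S[0][120:280,130:290],(400,400)),cv2.resize(T[0][140:270,160:390],(400,400))])[:,:,::-1])
E
```

```text
t: 29.58
tool_pos: [0.48, 0.0196, 0.1011]
tool_rot: [-3.139, 0.133, 0.004]
contact_force: [0.2, 0.2, 0.9]
opening: 0.0683
grip_force: 0.0
t: 30.2
tool_pos: [0.4276, 0.0848, 0.2266]
tool_rot: [-3.138, 0.135, -0.013]
contact_force: [-0.5, 0.5, -0.0]
opening: 0.0685
grip_force: 0.0
t: 30.82
tool_pos: [0.3766, 0.2101, 0.2229]
tool_rot: [-3.139, 0.128, -0.003]
contact_force: [0.6, 0.1, 0.2]
opening: 0.0682
grip_force: 0.0
```

View pics/end.png

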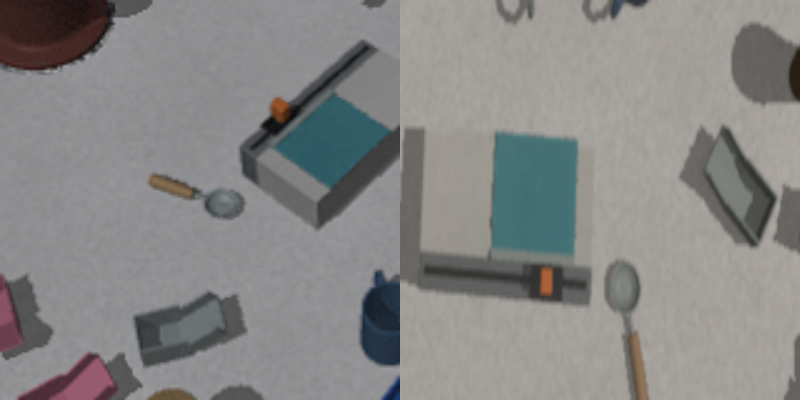

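The lid covers the bay, the grip is up in the notch, the scoop stands upright and empty, and nothing else moved.

```bash
python3 -c "
from station import finish_job
print(finish_job())"
```

```text
the job is handed in; nothing more can be done
None
```

The job is handed in: the tablets are tipped into the bay (the scoop was empty afterwards, though I couldn't count all six in the pictures), the scoop is back upright on the counter, and the lid is latched, since it held when pushed both ways.

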